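# Pry open the biscuit tin and cull the broken bars

## Task

Use the palette knife to pry up the lid of the blue biscuit tin, open the tin wide and leave it open, and lay the knife back down on the worktop. Pick out the two broken biscuit bars (the one snapped short and the one with a strip split off its side) and lay them flat on the white plate without dropping them. Leave the two whole bars lying in the tin, and do not knock the plate, mug, egg timer or lemon about.

Things in the scene. Friction and masses are not known exactly. Their poses are not given: they have to be found in the camera images.
- tin: blue biscuit tin, 120 (x) x 212 (y) x 42 to 66 mm high, walls and floor 4 mm, fixed to the worktop. Origin: centre of its underside. A telescopic band round its rim carries lid, hinge and ledge; it is set 0 to 24 mm up, very stiff, and how high is NOT reported. Four bars lie on the tin's floor, each roughly along its x, side by side at y about -66, -22, 22, 66 mm, in any order.
- ledge_foot (a point): point on the worktop straight under the middle of the steel ledge on the tin's -x side. The ledge sticks out 26 mm from the wall, 60 mm wide (tin's y), 4 mm thick; its top is 37 to 61 mm up, with the band. The lid overhangs its inner 10 mm with a gap of only 5 mm; the outer 16 mm are open from above. A blade lowered on to the ledge and slid in to the wall is under the lid's lip.
- tin_lid (a joint): angle of the lid: 0 shut, 1.57 upright, stop at 2.3 rad; opens up and towards the tin's +x. Flat 4 mm plate without handle, 212 mm wide, 130 mm from hinge line to free edge. Hinge line along y at tin x = +60 mm, 5 mm above the ledge's top (level with the lid's underside). Stiff hinge: about 1.5 N at the free edge lifts it, and it stays at whatever angle it is left.
- knife: palette knife lying flat, 70 g. Origin: underside, in the handle, 86 mm behind the tip; +x to the tip. Red-brown handle x = -80 to +10 mm, 18 wide, 20 high. Steel blade x = 16 to 86 mm, 20 wide, 2.5 thick, its underside 4 mm above the handle's underside. Balances near x = -5 mm. It may tilt or shift a few mm in the grip and is not reported while held: feel for the ledge with it.
- knife_tip (a point): tip of the knife's blade, mid thickness
- whole_1: whole biscuit bar 62 x 16 x 14 mm, long along its x, rigid, 25 g. Origin: centre of its underside. Must stay in the tin.
- whole_2: whole biscuit bar, like whole_1. Must stay in the tin.
- short_bar: broken bar, snapped short: 34 x 16 x 14 mm, long along its x. Origin: centre of its underside. Must go to the plate.
- split_bar: broken bar, split: full width (16 mm in y) only for x = -31 to +3 mm; from x = +3 to +31 mm only a strip 7 to 8 mm wide is left on its -y side (y = -8 to -1 mm). 14 mm high. Origin: underside, middle of its former whole shape; grip it across the full width at x = -14 mm. Must go to the plate.
- plate: white plate, 150 mm across, 16 mm high, loose, 0.45 kg. Origin: centre of its underside; its flat upper floor, about 90 mm across, is 5 mm above its underside.
- mug_a: white mug with dark stripes, 86 mm across, 90 mm high, bystander. Origin: centre of its underside.
- egg_timer: cream and teal egg timer, 61 mm across, 55 mm high, bystander. Origin: centre of its underside.
- lemon: yellow lemon, 83 x 58 x 58 mm, bystander. Origin: centre of its underside.

How it is judged:
By the outcome, as a careful person would: the job done as asked, in the order asked, and still so for the second after the job is handed in, with the robot touching nothing.
It also fails if it takes over 72 s, if anything falls off the work surface, if the arm or the gripper's body presses on something with over 40 N, if the wrist force passes 120 N, or if a joint passes its speed limit or range.

## Robot

A 6-joint arm with a two-finger parallel gripper is mounted at the origin on a cart in front of the work surface, level with it; the furniture and walls round the work are solid. World frame = base frame: x ahead of the robot, y to its left, z up, the work surface at z = 0. Lengths are in mm, angles in rad, forces in N, time in s.
With the tool pointing down it reaches from about 350 to 975 mm from the base axis. Payload 7.1 kg.
Tool frame: the origin (TCP) lies between the finger pads; the fingertips stand 14 mm ahead of it and the grasp point (between the pads) lies 5 mm behind it (tcp_to_tips is the distance from the TCP to the fingertips, in mm); z points along the fingers, y is the line along which they close (so a half turn about z gives the same grasp; the last joint's range is limited). The gripper opens to 88 mm and grips with 3 to 60 N. Pads are 20 mm wide; open, the fingers measure 115 mm over their backs; the gripper's body (75 mm by 178 mm) begins 61 mm behind the grasp point.
Start: joints at [-1.304, 0.423, 1.63, -0, 1.089, -0.019], TCP at [176.221, -599.625, 204.975] pointing down, gripper open.
Joint ranges: [-3, 3], [-0.9, 2.11], [0.09, 2.58], [-1.31, 4.45], [0.11, 2.69], [-2.54, 2.54]. Speed limits (rad/s): [2.39, 2.39, 3.01, 3.14, 3.14, 3.14].

## Interface

Orientations are given as a unit quaternion [x, y, z, w].
In Python, from bench import read_state, read_camera, hand_in, tcp_to_tips gives the robot as it stands. The module is installed in compiled form; this text tells all that it offers.
- The arm moves only by the tool carry_out, never from a script. Its argument "deltas" is a list of rows, each a list of 7 numbers: the shift along the tool's x, y, z in m, then the turn, a rotation vector about the tool's x, y, z in rad, then the opening, from 0 (shut) to 1 (fully open). A call has 1 to 12 rows; each row shifts and turns the commanded pose from where the row before left it, along the tool's axes as they then stand; what a row does not reach is not made up. A row lasts 1/10 s, in which the tool goes at most 50 mm and 8.59 degrees, less where a joint would pass 70% of its speed; a pose out of reach is approached as far as the arm can. A call is refused whole if a number of a shift passes 0.05 or a number of a turn 0.15, either way. A call with a gripper value outside its range is refused whole. The fingers move at their own pace and stop on an object; "grip_force" is the grip in N (left out, the last holds). Time passes only in rows, so rows that do not move let the fingers close. It gives the time, the measured TCP pose, the force, the opening and the grip force at its end, in the units of the state.
- read_state(): the state, without advancing time (a new reading comes with each control period).
- read_camera(name): name is "side" or "top" or "wrist"; returns a dict with "pixels" (384x512x3 uint8, red, green, blue), "range_z" (384x512 float32, mm along the optical axis (not along the pixel's ray), 0 where there is no reading), "camera_matrix" (3x3 intrinsics, pixels), "rvec" (rotation vector, rad) and "tvec" (3), from world to camera coordinates, as OpenCV has them. Camera axes: x right, y down, z forward; pixel columns grow to the right and rows downward; lengths in mm; the calibration is good to about 2 mm. A picture is of the moment at which its call begins.
- hand_in(): hands the job in; it is judged then, once.
The state is a dict: "time_s": time; "joints": joint angles; "joint_velocities": joint speeds; "joint_efforts": joint torques, N m; "position": TCP position; "ee_rot": TCP orientation; "ft_force": force on the tool from outside, world axes, zero at the start; "ft_torque": the same for the moment, N m; "width": finger opening in mm; "grip_force": force on a finger pad.
Only numpy, scipy, OpenCV 4.12 (cv2) and the standard library are available. Lean on these libraries where they do the work, as an engineer would, in place of code of your own. Each camera call takes 0.05 s, during which the arm holds its last target. There are 200 camera calls.

## Working session

There is one attempt and no reset: what is moved stays moved. The work goes in short steps, Python scripts to look and compute and a tool call to move; the robot and the scene stay as the last step left them, time stands still between calls to the robot, and variables do not carry over. Pictures are saved under pics/ and viewed, at most 10 in all, crops included, and the job is handed in when it is done.

Besides the shell and the picture viewer there is one more tool, called after "Request:" as name([rows], argument=value, ...), one row to a line, values as JSON. carry_out: Moves the arm, as the interface text tells. Its arguments: {"type":"object","properties":{"deltas":{"type":"array"},"grip_force":{"type":"number"}},"required":["deltas"]}

```bash
mkdir -p pics; cat > h.py <<'E'
import numpy as np, cv2
from bench import *
from scipy.spatial.transform import Rotation as R
def cam(n,save=None):
    c=read_camera(n)
    if save: cv2.imwrite('pics/'+save,c['pixels'][:,:,::-1])
    return c
def world(c,u,v,z=None):
    K=c['camera_matrix'];Rm=cv2.Rodrigues(np.array(c['rvec'],float))[0];t=np.array(c['tvec'],float).ravel()
    ray=np.linalg.inv(K)@[u,v,1.]
    if z is None:
        return Rm.T@(ray*c['range_z'][int(round(v)),int(round(u))]-t)
    o=-Rm.T@t; d=Rm.T@ray
    return o+d*(z-o[2])/d[2]
def cloud(c):
    K=c['camera_matrix'];Rm=cv2.Rodrigues(np.array(c['rvec'],float))[0];t=np.array(c['tvec'],float).ravel()
    v,u=np.mgrid[:384,:512]; p=np.stack([u,v,np.ones_like(u)],-1)@np.linalg.inv(K).T*c['range_z'][...,None]
    return (p-t)@Rm
E
python3 - <<'E'
from h import *
a=cam('top')['pixels'];b=cam('side')['pixels']
cv2.imwrite('pics/a.png',cv2.resize(a,(800,600))[:,:,::-1]);cv2.imwrite('pics/b.png',b[:,:,::-1])
s=read_state();print(s)
E
```

```text
{'time_s': 0.1, 'joints': array([-1.30398180e+00,  4.23749978e-01,  1.63061199e+00,  4.15035307e-06,
        1.08860656e+00, -1.89999748e-02]), 'joint_velocities': array([ 0.00011841, -0.00054869, -0.00202029,  0.00048407, -0.00099343,
        0.00024481]), 'joint_efforts': array([-7.73672091e-04, -5.45613384e+01, -2.74324608e+01,  6.45151455e-02,
        1.87735580e-02, -2.89330535e-05]), 'position': array([ 176.09778667, -599.12564092,  204.28909143]), 'ee_rot': array([ 9.89806028e-01,  1.42420341e-01, -8.31986365e-05, -6.82889948e-04]), 'ft_force': array([-5.56883814e-05, -2.04697976e+00, -8.76011435e-01]), 'ft_torque': array([ 0.01423183,  0.07363806, -0.05880487]), 'grip_force': 0.0, 'width': 87.75460554593705}
```

View pics/a.png

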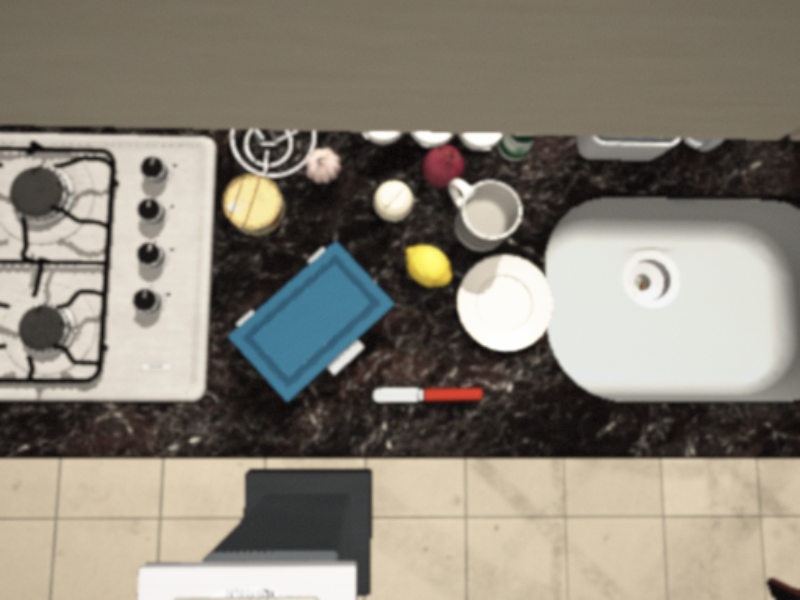

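View pics/b.png

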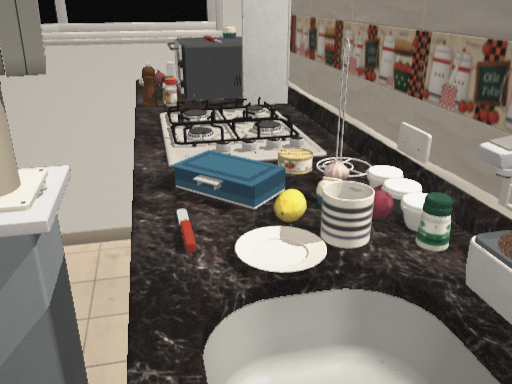

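The top view (800x600) shows tin corners at (337,243), (393,303), (289,401), (230,338) and the ledge at (346,357). The knife runs from its tip at (373,395) to the handle end at (482,394), with the plate at (504,303), lemon (429,266) and mug (487,215). The side view agrees with this layout.

```bash
python3 - <<'E'
from h import *
np.set_printoptions(precision=1,suppress=True)
c=cam('top'); P=cloud(c)
k=.64
for n,u,v in [('c1',337,243),('c2',393,303),('c3',289,401),('c4',230,338),('lidmid',312,322),('ledge',347,358),('h1',245,318),('h2',317,255),('tip',375,395),('kmid',400,395),('kend',480,394),('hand',450,394),('plate',504,303),('lemon',429,266),('mug',490,210),('ball',393,200),('can',253,205),('top',440,440)]:
    print(n,P[int(v*k),int(u*k)])
# refined: tin by color/height
x=c['pixels'].astype(int)
blue=(x[...,2]>x[...,0]+40)&(P[...,2]>30)
r=cv2.minAreaRect(P[blue][:,:2].astype(np.float32));print('tin',r,cv2.boxPoints(r),np.median(P[blue][:,2]))
yel=(x[...,0]>x[...,2]+90)&(x[...,1]>x[...,2]+60)
red=(x[...,0]>x[...,1]+100)&(P[...,0]<500)
print('knife handle',cv2.minAreaRect(P[red][:,:2].astype(np.float32)),np.median(P[red][:,2]),P[red].mean(0))
st=(x.min(-1)>150);
def reg(m,u0,u1,v0,v1):
    z=np.zeros_like(m);z[int(v0*k):int(v1*k),int(u0*k):int(u1*k)]=1;return m&z
for n,m in [('blade',reg(st,368,424,385,405)),('ledge',reg(st,325,368,338,378)),('plate',reg(st,450,556,248,356))]:
    print(n,m.sum(),cv2.minAreaRect(P[m][:,:2].astype(np.float32)),np.median(P[m][:,2]))
E
```

```text
c1 [ 627.7 -124.    54.7]
c2 [ 538.8 -208.7   56.1]
c3 [394.3 -58.6  55.9]
c4 [484.   27.9  54. ]
lidmid [507.6 -89.7  55.9]
ledge [ 455.8 -142.5   44.5]
h1 [513.8   8.6  54.4]
h2 [608.6 -94.1  53.2]
tip [ 402.5 -184.5    7.5]
kmid [ 402.7 -222.8    7.7]
kend [ 403.4 -343.6   19.9]
hand [ 403.3 -298.2   20.3]
plate [ 547.1 -385.1    5.4]
lemon [ 593.  -261.9   58.6]
mug [ 695.  -364.1    9.7]
ball [ 693.1 -207.7   57.7]
can [688.7   6.9  36.9]
top [ 333.9 -283.5   -0.2]
tin ((488.5098876953125, -112.09815979003906), (191.31219482421875, 212.59646606445312), 43.32534408569336) [[ 346.  -100.4]
 [ 491.9 -255.1]
 [ 631.  -123.8]
 [ 485.2   30.9]] 56.85592722433734
knife handle ((406.79107666015625, -264.64080810546875), (162.8327178955078, 22.13222312927246), 84.6396484375) 20.177021111484358 [ 403.5 -301.    23.8]
blade 268 ((402.5530700683594, -218.96385192871094), (19.100421905517578, 73.73275756835938), 0.3394784927368164) 7.022337620331051
ledge 169 ((456.6213073730469, -139.28091430664062), (15.239501953125, 61.93608856201172), 43.3936653137207) 46.63246344067529
plate 3180 ((535.73974609375, -355.7267150878906), (185.47979736328125, 388.08868408203125), 15.192651748657227) 9.491298951119962
```

Request:
carry_out([
  [0,0,0,0,0,-0.143,0.6],
  [0,0,0,0,0,-0.143,0.6],
  [0,0,0,0,0,-0.143,0.6],
  [0,0,0,0,0,-0.143,0.6],
  [0,0,0,0,0,-0.143,0.6],
  [0,0,0,0,0,-0.143,0.6],
  [0,0,0,0,0,-0.143,0.6],
  [0,0,0,0,0,-0.143,0.6],
  [0,0,0,0,0,-0.143,0.6],
])

```text
time_s: 1.05
position: [176.1, -599.4, 204.6]
ee_rot: [0.704, 0.71, 0.0, -0.0]
ft_force: [-1.1, -0.2, 0.5]
width: 52.9
grip_force: 0.0
```

Request:
carry_out([
  [0.0265,0.019,0.01,0,0,0,0.6],
  [0.0265,0.019,0.01,0,0,0,0.6],
  [0.0265,0.019,0.01,0,0,0,0.6],
  [0.0265,0.019,0.01,0,0,0,0.6],
  [0.0265,0.019,0.01,0,0,0,0.6],
  [0.0265,0.019,0.01,0,0,0,0.6],
  [0.0265,0.019,0.01,0,0,0,0.6],
  [0.0265,0.019,0.01,0,0,0,0.6],
  [0.0265,0.019,0.01,0,0,0,0.6],
  [0.0265,0.019,0.01,0,0,0,0.6],
  [0.0265,0.019,0.01,0,0,0,0.6],
  [0.0265,0.019,0.01,0,0,0,0.6],
])

```text
time_s: 2.25
position: [404.2, -280.0, 84.6]
ee_rot: [0.706, 0.708, 0.0, 0.0]
ft_force: [0.1, -0.1, -0.6]
width: 52.9
grip_force: 0.0
```

Request:
carry_out([
  [0,0,0,0,0,0,0.6],
])

```text
time_s: 2.35
position: [404.2, -278.2, 83.8]
ee_rot: [0.705, 0.709, -0.0, -0.001]
ft_force: [-0.7, -0.5, 0.6]
width: 52.8
grip_force: 0.0
```

Request:
carry_out([
  [-0.002,0,0.02,0,0,0,0.6],
  [0,0,0.02,0,0,0,0.5],
  [0,0,0.017,0,0,0,0.45],
  [0,0,0.01,0,0,0,0.4],
  [0,0,0,0,0,0,0.4],
  [0,0,0,0,0,0,0.1],
  [0,0,0,0,0,0,0.1],
  [0,0,0,0,0,0,0.1],
  [0,0,0,0,0,0,0.1],
  [0,0,0,0,0,0,0.1],
], grip_force=50)

```text
time_s: 3.35
position: [403.8, -283.3, 18.3]
ee_rot: [0.706, 0.708, 0.0, 0.0]
ft_force: [-0.5, 0.4, 1.0]
width: 9.1
grip_force: 0.0
```

```bash
python3 - <<'E'
from h import *
a=cam('wrist')['pixels'];b=cam('top')['pixels'];s=cam('side')['pixels']
t=cv2.resize(b[210:300,190:350],(512,288)); ss=cv2.resize(s[180:290,120:280],(288,198))
im=np.zeros((384,800,3),np.uint8);im[:192,:256]=cv2.resize(a,(256,192));im[:288,260:772]=t;im[192:384,:256]=cv2.resize(s[180:290,120:270],(256,192))
cv2.imwrite('pics/c.png',im[:,:,::-1]);print(read_state())
E
```

```text
{'time_s': 3.5, 'joints': array([-6.35878970e-01,  5.45816636e-01,  2.01654308e+00,  5.04730674e-06,
        5.78981047e-01, -6.37959015e-01]), 'joint_velocities': array([ 0.0017673 ,  0.0018959 , -0.00030775, -0.00092961, -0.00214571,
       -0.00055654]), 'joint_efforts': array([-6.51549562e-03, -4.81858456e+01, -1.39298657e+01,  2.70429061e-02,
        5.50917978e-02, -2.57087868e-04]), 'position': array([ 403.68196097, -283.18901815,   18.1130612 ]), 'ee_rot': array([7.06372482e-01, 7.07840308e-01, 1.99978944e-05, 1.24357477e-04]), 'ft_force': array([0.50822571, 0.15061444, 0.12048556]), 'ft_torque': array([-0.0779009 , -0.07206794,  0.00273408]), 'grip_force': 0.0, 'width': 8.857671396127293}
```

View pics/c.png

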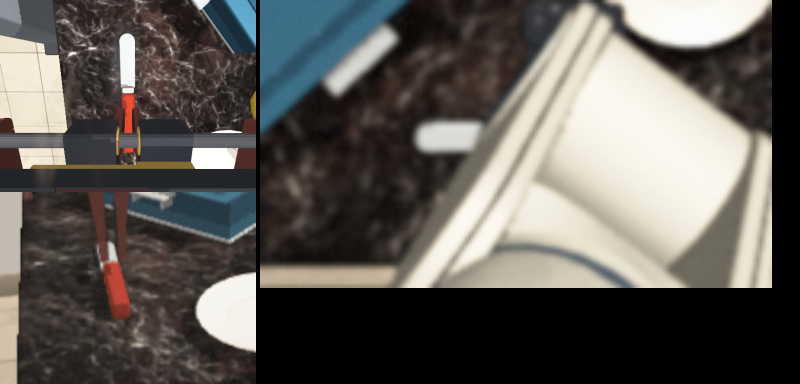

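The wrist view shows the fingers astride the red handle near (128,140), but the handle's state between the pads is unclear, so I'm enlarging it.

```bash
python3 - <<'E'
from h import *
a=cam('wrist');s=cam('side')
im=np.zeros((480,800,3),np.uint8)
im[:,:400]=cv2.resize(a['pixels'][180:340,190:323],(400,480),interpolation=2);im[:,400:]=cv2.resize(s['pixels'][190:262,155:215],(400,480),interpolation=2)
cv2.imwrite('pics/d.png',im[:,:,::-1])
E
```

```text
(no output)
```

View pics/d.png

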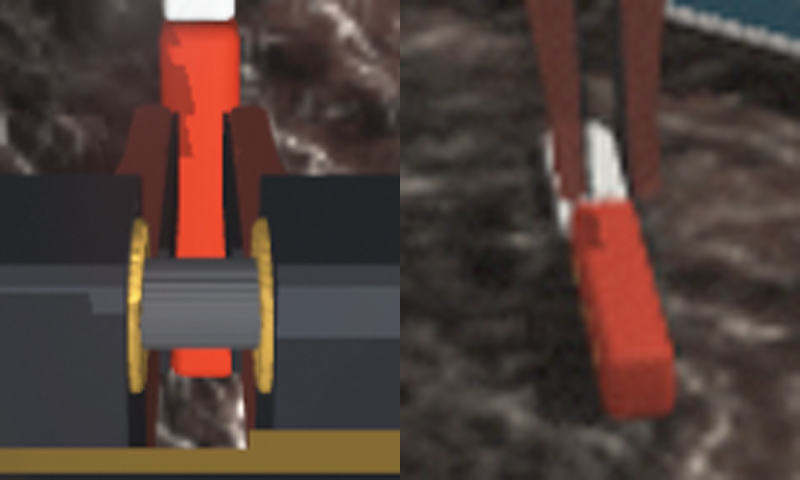

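The pads overlap the handle's edges in the picture, as if they stood above it. I'm checking the real tip distance and the tip height from depth.

```bash
python3 - <<'E'
from h import *
np.set_printoptions(precision=1,suppress=True)
try: print(tcp_to_tips())
except Exception as e: print(tcp_to_tips)
a=cam('wrist');P=cloud(a)
for u,v in [(185,120),(150,130),(250,130),(200,80),(200,200),(180,200),(232,180),(200,360)]:
    print(u,v,P[180+int(v/3),190+int(u/3)])
s=cam('side');P=cloud(s)
for u,v in [(565,180),(640,180),(565,100),(600,220),(640,380),(570,192),(640,192)]:
    print('s',u,v,P[190+int(v*.15),155+int((u-400)*.15)])
E
```

```text
14.0
185 120 [ 400.3 -280.7   19.7]
150 130 [ 394.7 -271.9   49. ]
250 130 [ 413.2 -271.4   50.4]
200 80 [ 403.7 -271.2   18.6]
200 200 [ 403.7 -299.2   20.7]
180 200 [ 399.6 -299.2   20.7]
232 180 [ 409.2 -273.3   69.3]
200 360 [ 403.8 -342.4   19.6]
s 565 180 [ 390.8 -294.5   40.8]
s 640 180 [ 411.2 -294.    38.4]
s 565 100 [ 392.2 -293.4   62.8]
s 600 220 [ 401.3 -277.7   19.9]
s 640 380 [ 404.2 -349.5   10.9]
s 570 192 [ 392.3 -296.3   39.6]
s 640 192 [ 411.  -295.6   37.2]
```

Request:
carry_out([
  [0,0,0,0,0,0,0.45],
  [0,0,0,0,0,0,0.45],
  [0,0,0,0,0,0,0.45],
  [0,0,0.005,0,0,0,0.45],
  [0,0,0.005,0,0,0,0.45],
  [0,0,0,0,0,0,0.45],
])

```text
time_s: 4.3
position: [403.1, -282.8, 7.1]
ee_rot: [0.706, 0.708, -0.0, -0.001]
ft_force: [0.1, -0.2, -0.2]
width: 39.5
grip_force: 0.0
```

```bash
python3 - <<'E'
from h import *
np.set_printoptions(precision=1,suppress=True)
s=cam('side');P=cloud(s);st=read_state();print(st['position'],st['ft_force'])
x=s['pixels'].astype(int)
m=(abs(P[...,0]-404)<60)&(abs(P[...,1]+290)<14)&(P[...,2]>2)&(P[...,2]<120)
for z in range(0,100,6):
    q=P[m&(P[...,2]>=z)&(P[...,2]<z+6)]
    if len(q): print(z,len(q),np.unique(np.round(q[:,0]/5)*5))
im=cv2.resize(s['pixels'][170:262,145:225],(520,598),interpolation=2);cv2.imwrite('pics/e.png',im[:,:,::-1])
E
```

```text
[ 403.2 -282.9    7.4] [-0.7  0.9  0.2]
6 3 [395.]
12 14 [395. 410.]
18 66 [380. 395. 400. 405. 410.]
24 31 [375. 380. 420. 425. 430.]
30 31 [375. 380. 420. 425. 430.]
36 39 [375. 380. 420. 425. 430.]
42 39 [375. 380. 420. 425. 430.]
48 37 [375. 380. 420. 425. 430.]
54 43 [375. 380. 420. 425. 430.]
60 43 [370. 375. 380. 420. 425. 430.]
66 44 [370. 375. 380. 420. 425. 430. 435.]
72 53 [370. 375. 380. 420. 425. 430. 435.]
78 59 [370. 375. 380. 420. 425. 430. 435.]
84 52 [370. 375. 380. 425. 430. 435.]
90 56 [370. 375. 380. 425. 430. 435.]
96 48 [370. 375. 380. 425. 430. 435. 445.]
```

View pics/e.png

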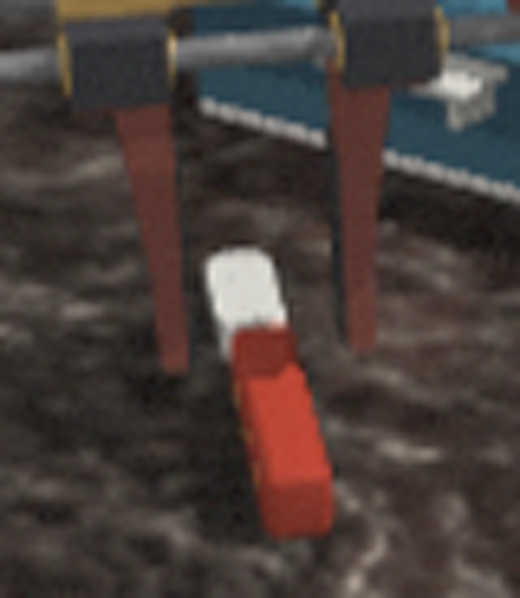

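The fingertips end at about (175,370) and (360,350), well above the worktop. By depth they are at z≈24 while the TCP reads 7, so they sit about 31 mm higher than stated. I'll go down by feel.

Request:
carry_out([
  [0,0,0.006,0,0,0,0.45],
  [0,0,0.005,0,0,0,0.45],
  [0,0,0.005,0,0,0,0.45],
  [0,0,0.002,0,0,0,0.45],
  [0,0,0,0,0,0,0.45],
])

```text
time_s: 4.85
position: [403.3, -283.0, -10.5]
ee_rot: [0.706, 0.708, -0.0, -0.0]
ft_force: [1.0, 0.1, 0.1]
width: 39.5
grip_force: 0.0
```

Request:
carry_out([
  [0,0,0.003,0,0,0,0.45],
  [0,0,0,0,0,0,0.1],
  [0,0,0,0,0,0,0],
  [0,0,0,0,0,0,0],
  [0,0,0,0,0,0,0],
  [0,0,0,0,0,0,0],
  [0,0,0,0,0,0,0],
], grip_force=50)

```text
time_s: 5.55
position: [403.7, -283.2, -12.9]
ee_rot: [0.706, 0.708, 0.0, 0.0]
ft_force: [-0.3, -0.0, 1.0]
width: 17.3
grip_force: 50.0
```

Request:
carry_out([
  [0,0,-0.015,0,0,0,0],
  [0,0,-0.025,0,0,0,0],
  [0,0,-0.025,0,0,0,0],
  [0,0,-0.02,0,0,0.137,0],
  [0,0,0,0,0,0.137,0],
  [0,0,0,0,0,0.137,0],
  [0,0,0,0,0,0.137,0],
  [0,0,0,0,0,0.137,0],
  [0,0,0,0,0,0.137,0],
  [0.015,-0.028,0,0,0,0,0],
  [0.015,-0.028,0,0,0,0,0],
  [0.009,-0.012,0,0,0,0,0],
])

```text
time_s: 6.75
position: [383.9, -204.7, 71.6]
ee_rot: [0.93, 0.367, -0.001, -0.001]
ft_force: [-1.0, -0.5, -0.5]
width: 17.4
grip_force: 49.9
```

Request:
carry_out([
  [0,0,0,0,0,0,0],
])

```text
time_s: 6.85
position: [385.2, -205.4, 72.0]
ee_rot: [0.93, 0.368, -0.0, -0.0]
ft_force: [0.3, 0.1, -1.4]
width: 17.9
grip_force: 49.9
```

```bash
python3 - <<'E'
from h import *
np.set_printoptions(precision=1,suppress=True)
st=read_state();print(st['position'],R.from_quat(st['ee_rot']).as_matrix()[:,0],st['width'],st['grip_force'])
a=cam('wrist');P=cloud(a);x=a['pixels'].astype(int)
ex=np.array([.728,.686,0]);ey=np.array([-.686,.728,0]);C=np.array([514,-86.5,0])
T=np.stack([(P-C)@ex,(P-C)@ey,P[...,2]],-1)
w=(x.min(-1)>140)&(x.max(-1)-x.min(-1)<40)
b=w&(T[...,0]<-60)&(abs(T[...,1])<25)&(T[...,2]>70)
q=T[b];print('blade',len(q),np.percentile(q,[2,50,98],0) if len(q) else 0)
for lo in range(-160,-60,10):
    r=q[(q[:,0]>=lo)&(q[:,0]<lo+10)]
    if len(r):print(lo,len(r),r.mean(0),r[:,1].min(),r[:,1].max(),r[:,2].max())
l=w&(T[...,0]<-50)&(T[...,0]>-95)&(abs(T[...,1])<40)&(T[...,2]>30)&(T[...,2]<60)
q=T[l];print('ledge',len(q),np.percentile(q,[3,50,97],0))
bl=(x[...,2]>x[...,0]+40);q=T[bl&(T[...,2]>40)];print('lid',np.percentile(q,[1,50,99],0))
cv2.imwrite('pics/f.png',a['pixels'][:,:,::-1])
E
```

```text
[ 385.2 -205.4   72. ] [ 0.7  0.7 -0. ] 17.851358715142123 49.94924783706665
blade 5382 [[-150.1   -7.4   90.2]
 [-114.6    1.8   91.6]
 [ -77.8   11.2  188.3]]
-160 113 [-150.4    3.2  186.6] -4.649600293456275 11.076889536411345 188.31167949579563
-150 1054 [-146.6    2.5  139.6] -7.5792559603970995 11.300939573149526 189.23424188503452
-140 571 [-135.     1.9   91.4] -8.134181985954783 11.684547739816818 93.10558137654577
-130 618 [-124.9    1.9   91.4] -8.000716639194348 11.619769336244657 93.0523218217825
-120 625 [-114.9    1.8   91.4] -7.906774189509394 11.907327596894875 93.30583227809171
-110 749 [-105.2    1.9  105.9] -7.772928847108788 11.895310195497169 251.72739851569332
-100 682 [-94.9   2.   91.4] -7.652206927158585 11.615675342581005 93.60684943507098
-90 722 [-85.    1.9  91.4] -8.078321766229266 11.924490227615538 93.73313251832067
-80 243 [-77.9   1.9  91.4] -6.310053151754577 10.159031515682141 93.31905429372785
ledge 1340 [[-85.  -31.1  44.7]
 [-76.7 -14.6  46. ]
 [-69.1  25.7  47.5]]
lid [[ -69.7 -105.8   53.5]
 [ -52.3   -2.7   55.8]
 [ -36.2  100.5   58.6]]
```

View pics/f.png

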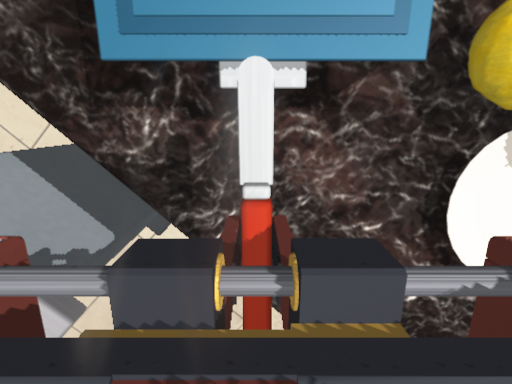

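The knife is level in the grip and its tip at (255,60) is just short of the lid edge over the ledge. Measured in the same camera, the blade underside is at z=89 and the ledge top at z≈46. I'm lowering it to feel for the ledge.

Request:
carry_out([
  [0,0,0.015,0,0,0,0],
  [0,0,0.015,0,0,0,0],
  [0,0,0.008,0,0,0,0],
  [0,0,0.002,0,0,0,0],
  [0,0,0,0,0,0,0],
])

```text
time_s: 7.4
position: [385.9, -207.3, 31.9]
ee_rot: [0.93, 0.366, -0.0, -0.0]
ft_force: [-0.0, 0.9, -0.2]
width: 17.8
grip_force: 49.9
```

Request:
carry_out([
  [0,0,0.001,0,0,0,0],
  [0,0,0,0,0,0,0],
])

```text
time_s: 7.6
position: [386.1, -207.1, 31.3]
ee_rot: [0.93, 0.367, 0.0, 0.0]
ft_force: [-0.4, 1.2, -1.1]
width: 17.7
grip_force: 49.9
```

Request:
carry_out([
  [0,0,0.001,0,0,0,0],
  [0,0,0,0,0,0,0],
])

```text
time_s: 7.8
position: [385.9, -206.9, 30.2]
ee_rot: [0.93, 0.367, 0.0, 0.0]
ft_force: [0.3, 0.4, -1.0]
width: 17.7
grip_force: 49.9
```

```bash
python3 - <<'E'
from h import *
for i in range(3):
    cam('wrist'); s=read_state();print(s['position'],s['ft_force'],s['ft_torque'])
E
```

```text
[ 385.76196118 -206.84668178   30.11436078] [ 0.27632426  0.25659633 -0.96504712] [-0.02782587 -0.02413705 -0.04805356]
[ 385.76834436 -206.85712374   30.10500362] [ 0.36111217  0.45547016 -0.32557046] [-0.05772599 -0.01925865 -0.00163158]
[ 385.78291595 -206.85590588   30.08312219] [ 0.21367058  0.2952543  -0.89649141] [ 0.01626997 -0.04234207  0.03667219]
```

Request:
carry_out([
  [0,0,0.001,0,0,0,0],
  [0,0,0,0,0,0,0],
])

```text
time_s: 8.15
position: [385.8, -206.9, 28.9]
ee_rot: [0.93, 0.367, 0.0, 0.0]
ft_force: [-0.4, -0.9, 0.3]
width: 18.0
grip_force: 50.0
```

Request:
carry_out([
  [0,0,0.001,0,0,0,0],
  [0,0,0,0,0,0,0],
])

```text
time_s: 8.35
position: [385.8, -207.0, 28.1]
ee_rot: [0.93, 0.367, 0.0, 0.0]
ft_force: [-2.4, -1.6, 3.4]
width: 17.5
grip_force: 49.9
```

Request:
carry_out([
  [0,0,0.001,0,0,0,0],
  [0,0,0,0,0,0,0],
])

```text
time_s: 8.55
position: [385.6, -206.8, 27.0]
ee_rot: [0.93, 0.367, -0.0, -0.0]
ft_force: [-2.7, -0.8, 4.6]
width: 17.7
grip_force: 50.0
```

Request:
carry_out([
  [0,0,-0.001,0,0,0,0],
  [0.003,0,0,0,0,0,0],
  [0.003,0,0,0,0,0,0],
  [0,0,0,0,0,0,0],
])

```text
time_s: 8.95
position: [390.6, -202.5, 28.0]
ee_rot: [0.93, 0.367, 0.0, 0.0]
ft_force: [0.5, 0.5, 1.0]
width: 18.1
grip_force: 50.0
```

Request:
carry_out([
  [0.003,0,0,0,0,0,0],
  [0.003,0,0,0,0,0,0],
  [0,0,0,0,0,0,0],
])

```text
time_s: 9.25
position: [394.9, -198.4, 28.0]
ee_rot: [0.93, 0.367, 0.0, 0.0]
ft_force: [1.5, -0.2, 1.6]
width: 17.8
grip_force: 50.0
```

Request:
carry_out([
  [0.001,0,-0.004,0,0,0,0],
  [0,0,-0.006,0,0,0,0],
  [0.002,0,-0.007,0,0,0,0],
  [0.002,0,-0.007,0,0,0,0],
  [0.003,0,-0.007,0,0,0,0],
  [0.003,0,-0.007,0,0,0,0],
  [0,0,0,0,0,0,0],
])

```text
time_s: 9.95
position: [403.5, -191.2, 67.1]
ee_rot: [0.93, 0.367, 0.001, 0.001]
ft_force: [0.1, -0.2, -0.7]
width: 17.7
grip_force: 50.0
```

```bash
cat > lid.py <<'E'
from h import *
np.set_printoptions(precision=1,suppress=True)
ex=np.array([.728,.686,0]);ey=np.array([-.686,.728,0]);C=np.array([514,-86.5,0])
def tin(c):
    P=cloud(c);return np.stack([(P-C)@ex,(P-C)@ey,P[...,2]],-1)
E
python3 - <<'E'
from lid import *
for n in ['side','top']:
    c=cam(n);T=tin(c);x=c['pixels'].astype(int);m=(x[...,2]>x[...,0]+40)&(T[...,2]>54)&(abs(T[...,1])<110)&(abs(T[...,0])<200)
    for lo in range(-80,160,20):
        q=T[m&(T[...,0]>=lo)&(T[...,0]<lo+20)]
        if len(q)>5:print(n,lo,len(q),q.mean(0))
s=read_state();print(s['position'],s['ft_force'])
E
```

```text
side -80 122 [-63.4 -34.8  93.4]
side -60 122 [-48.8 -31.2  90.7]
side -40 93 [-31.6 -37.8  86.2]
side -20 71 [ -9.6 -41.5  79. ]
side 0 48 [  8.1 -54.7  73.2]
side 20 21 [  28.5 -101.    64.3]
top -80 83 [-61.5  -8.5  94.5]
top -60 768 [-49.4   1.4  91.6]
top -40 832 [-30.1   0.6  86.6]
top -20 805 [-10.1   0.5  80.1]
top 0 787 [ 9.9  0.2 73.7]
top 20 756 [29.8  0.7 67.1]
top 40 712 [49.7  1.  59.3]
[ 403.  -191.2   66.3] [-0.1  0.5 -0.6]
```

The lid is up about 0.33 rad. I'm following its arc with the blade.

Request:
carry_out([
  [0.004,0,-0.008,0,0,0,0],
  [0.005,0,-0.007,0,0,0,0],
  [0.005,0,-0.007,0,0,0,0],
  [0.005,0,-0.007,0,0,0,0],
  [0.006,0,-0.006,0,0,0,0],
  [0.006,0,-0.006,0,0,0,0],
  [0.007,0,-0.005,0,0,0,0],
  [0.007,0,-0.005,0,0,0,0],
  [0,0,0,0,0,0,0],
])

```text
time_s: 10.95
position: [436.7, -160.1, 117.7]
ee_rot: [0.93, 0.367, 0.001, 0.0]
ft_force: [-0.8, 0.4, -1.3]
width: 17.0
grip_force: 50.0
```

Request:
carry_out([
  [0.007,0,-0.004,0,0,0,0],
  [0.007,0,-0.003,0,0,0,0],
  [0.008,0,-0.003,0,0,0,0],
  [0.008,0,-0.002,0,0,0,0],
  [0.01,0,-0.002,0,0,0,0],
  [0.01,0,-0.001,0,0,0,0],
  [0.01,0,0,0,0,0,0],
  [0,0,0,0,0,0,0],
])

```text
time_s: 11.75
position: [480.5, -118.7, 132.0]
ee_rot: [0.93, 0.367, 0.0, 0.0]
ft_force: [-0.8, 0.3, -0.2]
width: 17.7
grip_force: 50.0
```

```bash
python3 - <<'E'
from lid import *
for n in ['side','top']:
    c=cam(n);T=tin(c);x=c['pixels'].astype(int);m=(x[...,2]>x[...,0]+30)&(T[...,2]>58)&(abs(T[...,1])<110)&(abs(T[...,0])<200)
    for lo in range(60,200,20):
        q=T[m&(T[...,2]>=lo)&(T[...,2]<lo+20)]
        if len(q)>5:print(n,lo,len(q),q.mean(0))
s=read_state();print(s['position'],s['ft_force'],(s['position']-C)@ex)
E
```

```text
side 60 647 [58.2 -7.8 70. ]
side 80 654 [57.1 -8.9 90. ]
side 100 581 [ 56.1 -22.5 109.6]
side 120 487 [ 55.1 -40.2 129.5]
side 140 500 [ 53.7 -38.7 150.6]
side 160 556 [ 52.7 -33.  169.9]
side 180 29 [ 52.2 -26.1 180.7]
top 160 13 [ 54.5 -75.9 178.9]
top 180 47 [ 54.1 -75.2 181.5]
[ 479.5 -119.2  131.8] [ 0.1 -1.4 -1.5] -47.53683227256821
```

Request:
carry_out([
  [0.009,0,0.001,0,0,0,0],
  [0.009,0,0.001,0,0,0,0],
  [0.009,0,0.002,0,0,0,0],
  [0.009,0,0.002,0,0,0,0],
  [0.009,0,0.003,0,0,0,0],
  [0.009,0,0.003,0,0,0,0],
  [0,0,0,0,0,0,0],
])

```text
time_s: 12.55
position: [519.6, -81.8, 119.5]
ee_rot: [0.93, 0.367, 0.0, -0.0]
ft_force: [-0.0, -0.1, -1.5]
width: 17.8
grip_force: 50.0
```

```bash
python3 - <<'E'
from lid import *
c=cam('side');T=tin(c);x=c['pixels'].astype(int);m=(x[...,2]>x[...,0]+30)&(T[...,2]>58)&(abs(T[...,1])<110)&(abs(T[...,0])<200)
for lo in range(60,200,20):
        q=T[m&(T[...,2]>=lo)&(T[...,2]<lo+20)]
        if len(q)>5:print(lo,len(q),q.mean(0))
s=read_state();print(s['position'],s['ft_force'],(s['position']-C)@ex)
E
```

```text
60 793 [69.6 -7.7 69.9]
80 722 [ 80.5 -17.4  89.7]
100 596 [ 91.5 -35.5 109.8]
120 505 [103.1 -44.6 130.2]
140 621 [114.  -31.4 150.1]
160 103 [120.4 -35.  161.8]
[519.2 -82.1 119.6] [-0.3  0.7 -0.7] 6.744947227312856
```

The lid is at about 2.08 rad, wide open. I'm taking the knife back to its original spot.

Request:
carry_out([
  [-0.015,0,0,0,0,0,0],
  [-0.03,0.009,0,0,0,0,0],
  [-0.03,0.01,0,0,0,0,0],
  [-0.03,0.01,0,0,0,0,0],
  [-0.03,0.01,0,0,0,0,0],
  [-0.03,0.01,0,0,0,0,0],
  [-0.03,0.01,0,0,0,0,0],
  [-0.027,0.008,0,0,0,0,0],
])

```text
time_s: 13.4
position: [400.2, -284.7, 120.2]
ee_rot: [0.931, 0.366, -0.0, 0.0]
ft_force: [-0.2, -0.4, -1.2]
width: 17.8
grip_force: 50.0
```

Request:
carry_out([
  [0,0,0,0,0,-0.137,0],
  [0,0,0,0,0,-0.137,0],
  [0,0,0.01,0,0,-0.137,0],
  [0,0,0.02,0,0,-0.137,0],
  [0,0,0.03,0,0,-0.137,0],
  [0,0,0.03,0,0,-0.137,0],
  [0,0,0.025,0,0,0,0],
  [0,0,0,0,0,0,0],
])

```text
time_s: 14.2
position: [399.2, -282.1, 2.8]
ee_rot: [0.707, 0.707, -0.0, -0.003]
ft_force: [-0.7, 0.6, -0.1]
width: 17.6
grip_force: 50.0
```

```bash
python3 - <<'E'
from lid import *
s=read_state();print(s['position'],s['ft_force'],R.from_quat(s['ee_rot']).as_matrix()[:,0])
c=cam('wrist');P=cloud(c);x=c['pixels'].astype(int);p=s['position']
w=(x.min(-1)>140)&(x.max(-1)-x.min(-1)<40)&(abs(P[...,0]-p[0])<16)&(P[...,2]<80)&(P[...,2]>5)
for lo in range(20,110,15):
    q=P[w&(P[...,1]-p[1]>=lo)&(P[...,1]-p[1]<lo+15)]
    if len(q)>5:print(lo,len(q),q.mean(0))
E
```

```text
[ 399.2 -282.1    2.8] [-0.7  0.6 -0.1] [-0.  1.  0.]
20 501 [ 399.4 -251.5   29.1]
35 859 [ 399.4 -239.4   22.7]
50 944 [ 399.4 -224.4   22.9]
65 1009 [ 399.5 -209.4   23. ]
80 1092 [ 399.4 -194.6   23.3]
95 262 [ 399.4 -184.9   23.3]
```

Request:
carry_out([
  [0,0,0.008,0,0,0,0],
  [0,0,0.005,0,0,0,0],
  [0,0,0.002,0,0,0,0],
  [0,0,0,0,0,0,0],
])

```text
time_s: 14.65
position: [402.3, -283.2, -9.7]
ee_rot: [0.706, 0.708, 0.0, 0.0]
ft_force: [0.1, -0.1, -0.9]
width: 17.5
grip_force: 50.0
```

Request:
carry_out([
  [0,0,0.0025,0,0,0,0],
  [0,0,0,0,0,0,0],
  [0,0,0,0,0,0,0.4],
  [0,0,0,0,0,0,0.4],
  [0,0,0,0,0,0,0.4],
  [0,0,-0.01,0,0,0,0.4],
  [0,0,-0.03,0,0,0,0.4],
  [0,0,-0.04,0,0,0,0.4],
  [0,0,-0.04,0,0,0,0.4],
  [0,0,-0.04,0,0,0,0.4],
])

```text
time_s: 15.65
position: [401.9, -282.9, 149.7]
ee_rot: [0.706, 0.708, 0.0, 0.0]
ft_force: [0.8, -0.0, -0.1]
width: 35.2
grip_force: 0.0
```

Request:
carry_out([
  [0.01,0,0,0,0,0.137,0.4],
  [0.02,0,0,0,0,0.137,0.4],
  [0.02,0,0,0,0,0.137,0.4],
  [0.02,0,0,0,0,0.137,0.4],
  [0.02,0,0,0,0,0.137,0.4],
  [0.02,0,0,0,0,0.137,0.4],
  [0.02,-0.01,0,0,0,0,0.4],
  [0.02,-0.01,0,0,0,0,0.4],
  [0,0,0,0,0,0,0.4],
])

```text
time_s: 16.55
position: [457.3, -139.5, 148.1]
ee_rot: [0.93, 0.368, 0.0, 0.0]
ft_force: [-0.2, -0.2, -0.4]
width: 35.3
grip_force: 0.0
```

```bash
python3 - <<'E'
from lid import *
s=read_state();print(s['position'],(s['position']-C)@ex,(s['position']-C)@ey,s['width'],s['grip_force'])
c=cam('wrist','g.png')
Rm=cv2.Rodrigues(np.array(c['rvec'],float))[0];cw=-Rm.T@np.array(c['tvec']).ravel();print('cam',cw-s['position'],Rm[2])
E
```

```text
[ 457.3 -139.5  148.1] -77.68577696937928 0.2911343858031077 35.26206292505287 0.0
cam [ 48.7  45.8 179.8] [-0.2 -0.2 -1. ]
```

View pics/g.png

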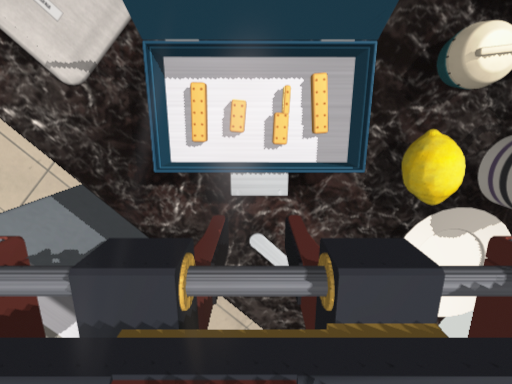

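Left to right: whole bar (199,112), short bar (238,117), split bar with its wide part at (281,130) and strip up at (286,98), and whole bar (320,103). The knife lies on the worktop at (268,250).

```bash
python3 - <<'E'
from lid import *
c=cam('wrist');T=tin(c);x=c['pixels'].astype(int)
m=((x[...,0]>x[...,2]+60)&(x[...,0]>150)); m[:,:160]=0;m[:,340:]=0;m[:65]=0;m[160:]=0
m=(m&(T[...,2]>12)).astype(np.uint8);n,l,st,_=cv2.connectedComponentsWithStats(m)
for i in range(1,n):
    if st[i,4]<60: continue
    q=T[l==i];print('bar',st[i,:5],np.median(q[:,2]),cv2.minAreaRect(q[:,:2].astype(np.float32)))
l4=T[...,2][(x.min(-1)>150)&(abs(T[...,0])<50)&(abs(T[...,1])<90)];print('floor',np.median(l4))
# split wide part
for i in range(1,n):
    q=T[l==i]
    if len(q)>60:
        a=np.percentile(q[:,0],[2,98]);
        for lo in np.arange(a[0],a[1],8):
            r=q[(q[:,0]>=lo)&(q[:,0]<lo+8)]
            print(i,'%.0f'%lo,np.percentile(r[:,1],[3,50,97]))
t=cam('top');P=cloud(t);xx=t['pixels'].astype(int)
pl=(xx.min(-1)>150)&(np.hypot(P[...,0]-547,P[...,1]+385)<95)&(P[...,2]>2)&(P[...,2]<22);q=P[pl]
(cx,cy),r=cv2.minEnclosingCircle(q[:,:2].astype(np.float32));print('plate',cx,cy,r,np.percentile(q[:,2],[5,50,95]),q.mean(0))
E
```

```text
bar [312  72  16  61 894] 18.030247862221835 ((6.675352096557617, -37.728397369384766), (61.5635871887207, 76.3823471069336), 2.3026411533355713)
bar [190  81  17  60 923] 18.004267664569603 ((-1.502471923828125, 35.05292510986328), (71.20537567138672, 61.24821472167969), 88.14848327636719)
bar [272  84  18  60 653] 17.944908514208183 ((-3.3668384552001953, -17.589223861694336), (33.73683166503906, 61.47030258178711), 86.84982299804688)
bar [229  98  17  33 463] 17.960830493114656 ((-4.35753059387207, 20.48849868774414), (33.29034423828125, 29.041654586791992), 29.32858657836914)
floor 4.194340626807536
1 -22 [-76.7 -69.1 -62. ]
1 -14 [-76.4 -68.5  -0.2]
1 -6 [-75.9 -68.1 -61.1]
1 2 [-75.9 -67.7 -60.6]
1 10 [-73.8 -67.1 -60.2]
1 18 [-73.4 -66.  -58.9]
1 26 [-72.9 -65.5 -58.4]
1 34 [-72.6 -65.3 -58.3]
2 -30 [55.5 63.  71. ]
2 -22 [55.3 62.5 70.4]
2 -14 [16.2 62.1 69.8]
2 -6 [54.8 62.  69.5]
2 2 [54.4 61.6 69.8]
2 10 [54.4 61.6 69.7]
2 18 [54.1 61.4 68.9]
2 26 [54.4 61.4 68.7]
3 -33 [-32.8 -25.1 -17.6]
3 -25 [-32.7 -25.9 -18.4]
3 -17 [-33.5 -25.7 -18.4]
3 -9 [-33.3 -26.7 -19.3]
3 -1 [-34.2 -30.9 -27.7]
3 7 [-34.9 -31.2 -27.8]
3 15 [-34.7 -31.5 -28.4]
3 23 [-34.6 -31.5 -28.5]
4 -20 [14.1 21.6 29.2]
4 -12 [12.9 20.4 27.9]
4 -4 [12.8 20.2 27.8]
4 4 [11.7 19.1 26.5]
plate 544.7681274414062 -386.7357177734375 74.83592224121094 [ 3.6 10.  16.6] [ 542.6 -390.5   10. ]
```

Request:
carry_out([
  [0,0,0,0,0,0.08,0.4],
  [0.025,-0.009,0.01,0,0,0,0.4],
  [0.025,-0.009,0.02,0,0,0,0.4],
  [0.0225,-0.008,0.02,0,0,0,0.4],
  [0,0,0.02,0,0,0,0.4],
  [0,0,0,0,0,0,0.4],
  [0,0,0,0,0,0,0.4],
])

```text
time_s: 17.4
position: [496.9, -76.5, 77.6]
ee_rot: [0.944, 0.329, -0.001, -0.0]
ft_force: [-0.2, -0.9, 0.0]
width: 35.2
grip_force: 0.0
```

```bash
python3 - <<'E'
from lid import *
s=read_state();print(s['position'],(s['position']-C)@ex,(s['position']-C)@ey,s['width'],R.from_quat(s['ee_rot']).as_matrix()[:2,0])
c=cam('wrist');T=tin(c);x=c['pixels'].astype(int)
m=(x[...,0]>x[...,2]+60)&(x[...,0]>150)&(abs(T[...,2]-18)<3)&(abs(T[...,0])<45)&(abs(T[...,1])<45)
for n,k in(('short',m&(T[...,1]>0)),('split',m&(T[...,1]<0))):
  q=T[k]
  if len(q)<20: print(n,len(q));continue
  a=np.percentile(q[:,0],[1,99]);print(n,len(q),a)
  for lo in np.arange(a[0],a[1],8):
    r=q[(q[:,0]>=lo)&(q[:,0]<lo+8)]; print('%.0f'%lo,np.percentile(r[:,1],[3,50,97]))
E
```

```text
[496.9 -76.5  77.6] -5.5468988102192975 18.992140570208708 35.17272685225439 [0.8 0.6]
short 644 [-19.8  12.5]
-20 [14.  21.3 29.1]
-12 [13.4 20.9 28.5]
-4 [12.7 20.4 27.7]
4 [12.1 19.4 27. ]
12 [16.4 20.5 24.6]
split 850 [-32.7  25.8]
-33 [-32.3 -26.6 -20.5]
-25 [-32.6 -25.4 -18.3]
-17 [-33.5 -25.7 -18.7]
-9 [-34.1 -26.4 -19.2]
-1 [-34.4 -30.7 -27.4]
7 [-34.7 -31.  -27.8]
15 [-34.9 -31.3 -28.2]
23 [-35.1 -31.7 -28.4]
```

Request:
carry_out([
  [0.002,-0.0015,0.02,0,0,0,0.4],
  [0,0,0.02,0,0,0,0.4],
  [0,0,0.02,0,0,0,0.4],
  [0,0,0.015,0,0,0,0.4],
  [0,0,0.006,0,0,0,0.4],
  [0,0,0.004,0,0,0,0.4],
  [0,0,0,0,0,0,0.4],
])

```text
time_s: 18.15
position: [498.4, -73.7, -7.0]
ee_rot: [0.944, 0.329, 0.0, 0.0]
ft_force: [0.5, -0.2, -0.2]
width: 35.3
grip_force: 0.0
```

Request:
carry_out([
  [0,0,0.002,0,0,0,0],
  [0,0,0,0,0,0,0],
  [0,0,0,0,0,0,0],
  [0,0,0,0,0,0,0],
  [0,0,0,0,0,0,0],
], grip_force=15)

```text
time_s: 18.65
position: [498.3, -73.4, -9.1]
ee_rot: [0.944, 0.329, 0.0, 0.0]
ft_force: [-0.9, -1.3, 4.7]
width: 15.9
grip_force: 15.0
```

Request:
carry_out([
  [0,0,-0.01,0,0,0,0],
  [0,0,-0.02,0,0,0,0],
  [0,0,-0.03,0,0,0,0],
  [0,0,-0.03,0,0,0,0],
  [0,0,-0.02,0,0,0,0],
  [0,0,0,0,0,0,0],
])

```text
time_s: 19.25
position: [500.0, -73.6, 103.4]
ee_rot: [0.944, 0.329, 0.002, 0.001]
ft_force: [-0.0, 0.8, -0.6]
width: 15.6
grip_force: 15.0
```

Request:
carry_out([
  [-0.008,0.015,0,0,0,0,0],
  [-0.016,0.029,0,0,0,0,0],
  [-0.016,0.029,0,0,0,0,0],
  [-0.016,0.03,0,0,0,0,0],
  [-0.016,0.03,0,0,0,0,0],
  [-0.016,0.03,0,0,0,0,0],
  [-0.016,0.03,0,0,0,0,0],
  [-0.016,0.03,0,0,0,0,0],
  [-0.016,0.03,0,0,0,0,0],
  [-0.014,0.025,0,0,0,0,0],
  [-0.008,0.015,0,0,0,0,0],
  [0,0,0,0,0,0,0],
])

```text
time_s: 20.45
position: [555.9, -402.8, 99.1]
ee_rot: [0.945, 0.328, -0.0, -0.0]
ft_force: [0.3, -0.0, -1.1]
width: 16.3
grip_force: 15.0
```

```bash
python3 - <<'E'
from lid import *
s=read_state();print(s['position'],s['width'],s['grip_force'],s['ft_force'])
c=cam('wrist','h.png');P=cloud(c);x=c['pixels'].astype(int)
q=P[(x.min(-1)>150)&(P[...,2]>12)&(P[...,2]<19)&(np.hypot(P[...,0]-545,P[...,1]+386)<85)]
print(len(q),cv2.minEnclosingCircle(q[:,:2].astype(np.float32)))
q=P[(x.min(-1)>150)&(np.hypot(P[...,0]-545,P[...,1]+386)<35)];print('floor',np.percentile(q[:,2],[20,50,80]))
E
```

```text
[ 555.9 -402.8   99.1] 16.280590263019263 14.997290521860123 [ 0.3 -0.  -1.1]
4697 ((546.142822265625, -387.327880859375), 74.82780456542969)
floor [4.6 5.2 5.7]
```

View pics/h.png

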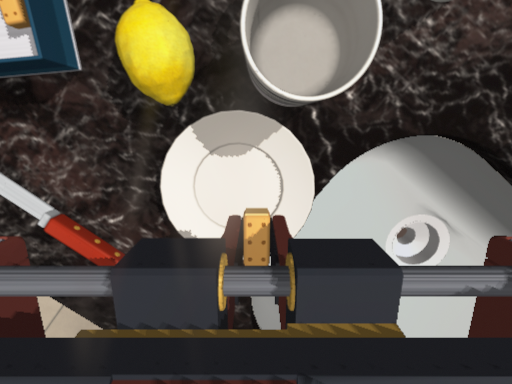

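The short bar hangs level between the fingers at (257,235) above the plate, whose centre is at (238,185). I'm lowering it gently.

Request:
carry_out([
  [0.002,0,0.02,0,0,0,0],
  [0,0,0.025,0,0,0,0],
  [0,0,0.025,0,0,0,0],
  [0,0,0.015,0,0,0,0],
  [0,0,0.008,0,0,0,0],
  [0,0,0.005,0,0,0,0],
  [0,0,0.004,0,0,0,0],
  [0,0,0.002,0,0,0,0],
  [0,0,0,0,0,0,0],
])

```text
time_s: 21.4
position: [558.2, -400.0, -3.1]
ee_rot: [0.944, 0.329, 0.0, 0.0]
ft_force: [-0.4, 0.7, -0.9]
width: 15.9
grip_force: 15.0
```

Request:
carry_out([
  [0,0,0.001,0,0,0,0],
  [0,0,0,0,0,0,0],
])

```text
time_s: 21.6
position: [558.2, -400.0, -4.1]
ee_rot: [0.944, 0.329, 0.0, 0.0]
ft_force: [0.1, -0.1, 0.4]
width: 16.0
grip_force: 15.0
```

Request:
carry_out([
  [0,0,0.001,0,0,0,0],
  [0,0,0,0,0,0,0],
])

```text
time_s: 21.8
position: [558.0, -399.8, -5.5]
ee_rot: [0.944, 0.329, -0.0, 0.0]
ft_force: [-0.4, -0.2, 0.3]
width: 16.0
grip_force: 15.0
```

Next: down to −7.5, then release by a small opening.

Request:
carry_out([
  [0,0,0.001,0,0,0,0],
  [0,0,0.001,0,0,0,0],
  [0,0,0,0,0,0,0],
])

```text
time_s: 22.1
position: [557.9, -399.7, -7.8]
ee_rot: [0.944, 0.329, -0.0, -0.0]
ft_force: [0.4, 0.9, -0.3]
width: 15.9
grip_force: 15.0
```

Request:
carry_out([
  [0,0,0,0,0,0,0.26],
  [0,0,0,0,0,0,0.26],
  [0,0,0,0,0,0,0.26],
  [0,0,-0.005,0,0,0,0.26],
  [0,0,-0.015,0,0,0,0.3],
  [0,0,-0.03,0,0,0,0.4],
  [0,0,-0.03,0,0,0,0.4],
  [0,0,-0.03,0,0,0,0.4],
  [0,0,0,0,0,0,0.4],
])

```text
time_s: 23.0
position: [560.9, -401.9, 108.8]
ee_rot: [0.944, 0.329, 0.003, 0.004]
ft_force: [0.2, 0.2, 0.6]
width: 35.5
grip_force: 0.0
```

Request:
carry_out([
  [0.01,-0.018,0,0,0,0,0.4],
  [0.0155,-0.0265,0,0,0,0,0.4],
  [0.0155,-0.0265,0,0,0,0,0.4],
  [0.0155,-0.0265,0,0,0,0,0.4],
  [0.0155,-0.0265,0,0,0,0,0.4],
  [0.0155,-0.0265,0,0,0,0,0.4],
  [0.0155,-0.0265,0,0,0,0,0.4],
  [0.0155,-0.0265,0,0,0,0,0.4],
  [0.015,-0.026,0,0,0,0,0.4],
  [0.01,-0.018,0,0,0,-0.04,0.4],
  [0,0,0.01,0,0,0,0.4],
  [0,0,0,0,0,0,0.4],
])

```text
time_s: 24.2
position: [515.9, -116.5, 91.6]
ee_rot: [0.937, 0.348, -0.001, -0.0]
ft_force: [-0.2, -0.6, -0.5]
width: 35.4
grip_force: 0.0
```

```bash
python3 - <<'E'
from lid import *
s=read_state();print(s['position'],(s['position']-C)@ex,(s['position']-C)@ey,s['width'],R.from_quat(s['ee_rot']).as_matrix()[:2,0])
c=cam('wrist');T=tin(c);x=c['pixels'].astype(int)
m=(x[...,0]>x[...,2]+60)&(x[...,0]>150)&(abs(T[...,2]-18)<3)&(abs(T[...,0])<45)&(abs(T[...,1])<48)
q=T[m];a=np.percentile(q[:,0],[1,99]);print(len(q),a)
for lo in np.arange(a[0],a[1],8):
    r=q[(q[:,0]>=lo)&(q[:,0]<lo+8)]; print('%.0f'%lo,np.percentile(r[:,1],[3,50,97]))
t=cam('top');P=cloud(t);xx=t['pixels'].astype(int)
k=(xx[...,0]>xx[...,2]+60)&(np.hypot(P[...,0]-546,P[...,1]+387)<60);q=P[k];print('short',len(q),cv2.minAreaRect(q[:,:2].astype(np.float32)),np.median(q[:,2]))
pl=(xx.min(-1)>150)&(np.hypot(P[...,0]-547,P[...,1]+385)<95)&(P[...,2]>2)&(P[...,2]<22);print(cv2.minEnclosingCircle(P[pl][:,:2].astype(np.float32)))
E
```

```text
[ 515.9 -116.5   91.6] -19.20959729752122 -23.143067605873625 35.35006672268278 [0.8 0.7]
778 [-33.1  25.3]
-33 [-32.7 -26.  -18.5]
-25 [-33.  -25.6 -18.9]
-17 [-33.2 -25.9 -19.3]
-9 [-33.6 -26.9 -19.7]
-1 [-34.9 -31.2 -28.3]
7 [-35.1 -32.2 -28.6]
15 [-35.4 -31.8 -28.9]
23 [-35.5 -32.4 -29.2]
short 93 ((554.9609375, -399.2287902832031), (33.8099365234375, 15.570755004882812), 37.21212387084961) 18.694752895660073
((546.5208740234375, -388.9495544433594), 76.96305847167969)
```

Request:
carry_out([
  [0.0025,0.003,0.02,0,0,0,0.4],
  [0,0,0.025,0,0,0,0.4],
  [0,0,0.025,0,0,0,0.4],
  [0,0,0.017,0,0,0,0.4],
  [0,0,0.008,0,0,0,0.4],
  [0,0,0.004,0,0,0,0.4],
  [0,0,0,0,0,0,0.4],
])

```text
time_s: 25.0
position: [520.6, -117.9, -6.5]
ee_rot: [0.938, 0.348, 0.0, 0.0]
ft_force: [-0.0, 0.4, 0.5]
width: 35.5
grip_force: 0.0
```

Request:
carry_out([
  [0,0,0.0005,0,0,0,0],
  [0,0,0,0,0,0,0],
  [0,0,0,0,0,0,0],
  [0,0,0,0,0,0,0],
  [0,0,0,0,0,0,0],
])

```text
time_s: 25.5
position: [520.9, -117.5, -6.4]
ee_rot: [0.937, 0.348, 0.0, 0.0]
ft_force: [-0.7, -1.1, 6.4]
width: 15.9
grip_force: 15.0
```

Request:
carry_out([
  [0,0,-0.01,0,0,0,0],
  [0,0,-0.02,0,0,0,0],
  [0,0,-0.03,0,0,0,0],
  [0,0,-0.03,0,0,0,0],
  [0,0,-0.02,0,0,0,0],
  [0,0,0,0,0,0,0],
])

```text
time_s: 26.1
position: [522.4, -117.8, 106.1]
ee_rot: [0.938, 0.348, 0.002, 0.002]
ft_force: [-0.1, -0.1, 0.1]
width: 15.5
grip_force: 15.0
```

Request:
carry_out([
  [-0.01,0.0115,0,0,0,0,0],
  [-0.019,0.0222,0,0,0,0,0],
  [-0.019,0.0222,0,0,0,0,0],
  [-0.019,0.0222,0,0,0,0,0],
  [-0.019,0.0222,0,0,0,0,0],
  [-0.019,0.0222,0,0,0,0,0],
  [-0.019,0.0222,0,0,0,0,0],
  [-0.019,0.0222,0,0,0,0,0],
  [-0.019,0.0222,0,0,0,0,0],
  [-0.011,0.013,0,0,0,0,0],
  [0,0,0,0,0,0,0],
  [0,0,0,0,0,0,0],
])

```text
time_s: 27.3
position: [520.3, -382.8, 101.9]
ee_rot: [0.938, 0.348, -0.0, -0.001]
ft_force: [0.2, 1.3, -0.9]
width: 15.8
grip_force: 15.0
```

```bash
python3 - <<'E'
from lid import *
s=read_state();p=s['position'];print(p,s['width'],s['grip_force'])
c=cam('wrist','i.png');P=cloud(c);x=c['pixels'].astype(int)
M=R.from_quat(s['ee_rot']).as_matrix();Q=(P-np.array([546,-387,0]))@np.stack([M[:,0],M[:,1],[0,0,1]]).T
m=(x[...,0]>x[...,2]+60)&(x[...,0]>150)&(np.hypot(P[...,0]-546,P[...,1]+387)<70)
for n,k in(('held',m&(Q[...,2]>60)),('short',m&(Q[...,2]<30))):
    q=Q[k];print(n,len(q),np.percentile(q,[2,50,98],0) if len(q) else '')
    for lo in range(-40,40,10):
        r=q[(q[:,0]>=lo)&(q[:,0]<lo+10)]
        if len(r)>5:print(lo,r.mean(0))
print((p-[546,-387,0])@M[:,:2])
E
```

```text
[ 520.3 -382.8  101.9] 15.793477834130046 14.999892264604568
held 2061 [[-32.4 -29.4 123.8]
 [ -3.7 -19.2 126.2]
 [ 45.5 -12.5 269.7]]
-40 [-31.9 -20.8 126.1]
-30 [-24.6 -20.8 126.2]
-20 [-14.9 -20.8 126.2]
-10 [ -5.  -20.2 125.8]
0 [  5.7 -19.8 160.9]
10 [ 14.3 -20.8 161.3]
20 [ 23.4 -15.9 125.4]
short 572 [[-16.9   9.5  11. ]
 [  0.5  16.9  18.9]
 [ 15.6  24.3  20.5]]
-20 [-13.6  16.4  18.9]
-10 [-4.8 16.7 18.9]
0 [ 5.  17.1 19.1]
10 [13.2 17.4 17.3]
[-16.8 -20.2]
```

View pics/i.png

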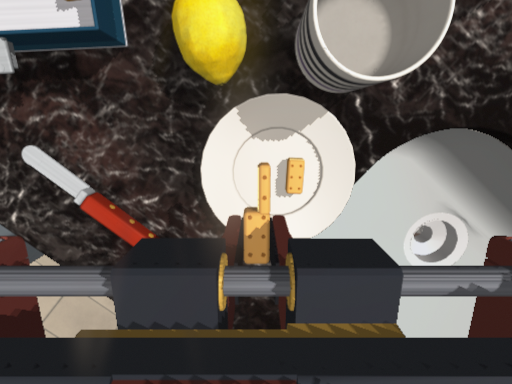

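The split bar is held level at (258,235), with its strip at (264,185). The short bar lies flat at (295,176). I'm lowering the split bar with a 4 mm shift inward.

Request:
carry_out([
  [0.002,0.003,0.02,0,0,0,0],
  [0,0,0.025,0,0,0,0],
  [0,0,0.025,0,0,0,0],
  [0,0,0.015,0,0,0,0],
  [0,0,0.008,0,0,0,0],
  [0,0,0.006,0,0,0,0],
  [0,0,0.004,0,0,0,0],
  [0,0,0.002,0,0,0,0],
  [0,0,0,0,0,0,0],
])

```text
time_s: 28.25
position: [524.9, -384.6, -1.6]
ee_rot: [0.938, 0.348, 0.0, 0.0]
ft_force: [0.2, -0.3, 0.4]
width: 15.8
grip_force: 15.0
```

Request:
carry_out([
  [0,0,0.001,0,0,0,0],
  [0,0,0,0,0,0,0],
])

```text
time_s: 28.45
position: [524.8, -384.6, -2.7]
ee_rot: [0.938, 0.348, 0.0, 0.0]
ft_force: [-0.3, 0.1, -1.7]
width: 15.8
grip_force: 15.0
```

Request:
carry_out([
  [0,0,0.001,0,0,0,0],
  [0,0,0.001,0,0,0,0],
  [0,0,0,0,0,0,0],
])

```text
time_s: 28.75
position: [524.5, -384.3, -5.1]
ee_rot: [0.937, 0.348, -0.0, -0.0]
ft_force: [-0.4, -0.3, -0.6]
width: 15.7
grip_force: 15.0
```

Request:
carry_out([
  [0,0,0,0,0,0,0.24],
  [0,0,0,0,0,0,0.24],
  [0,0,0,0,0,0,0.24],
  [0,0,-0.005,0,0,0,0.24],
  [0,0,-0.015,0,0,0,0.24],
  [0,0,-0.03,0,0,0,0.24],
  [0,0,-0.03,0,0,0,0.24],
  [0,0,-0.03,0,0,0,0.24],
  [-0.02,0,-0.03,0,0,0,0.24],
  [-0.04,0,0,0,0,0,0.24],
  [-0.03,0,0,0,0,0,0.24],
  [0,0,0,0,0,0,0.24],
])

```text
time_s: 29.95
position: [454.2, -445.4, 136.8]
ee_rot: [0.938, 0.347, 0.0, 0.001]
ft_force: [0.1, -0.3, 0.5]
width: 21.1
grip_force: 0.0
```

```bash
python3 - <<'E'
from lid import *
s=read_state();print(s['position'],s['time_s'])
c=cam('wrist');b=cam('top')['pixels']
im=np.zeros((384,800,3),np.uint8);im[:,:432]=cv2.resize(c['pixels'],(432,384));im[:240,432:]=cv2.resize(b[130:280,130:360],(368,240))
cv2.imwrite('pics/j.png',im[:,:,::-1])
P=cloud(c);x=c['pixels'].astype(int)
m=((x[...,0]>x[...,2]+60)&(x[...,0]>150)&(np.hypot(P[...,0]-546,P[...,1]+387)<60)).astype(np.uint8)
n,l,st,_=cv2.connectedComponentsWithStats(m)
for i in range(1,n):
    if st[i,4]>60: q=P[l==i];print(len(q),cv2.minAreaRect(q[:,:2].astype(np.float32)),np.percentile(q[:,2],[5,50,95]))
E
```

```text
[ 454.2 -445.4  136.8] 29.95
779 ((532.139404296875, -377.6209716796875), (72.31415557861328, 15.454197883605957), 40.87197494506836) [17.  18.9 20.3]
547 ((557.8987426757812, -399.7003479003906), (36.01289749145508, 16.178646087646484), 35.69989013671875) [17.3 19.  20.3]
```

View pics/j.png

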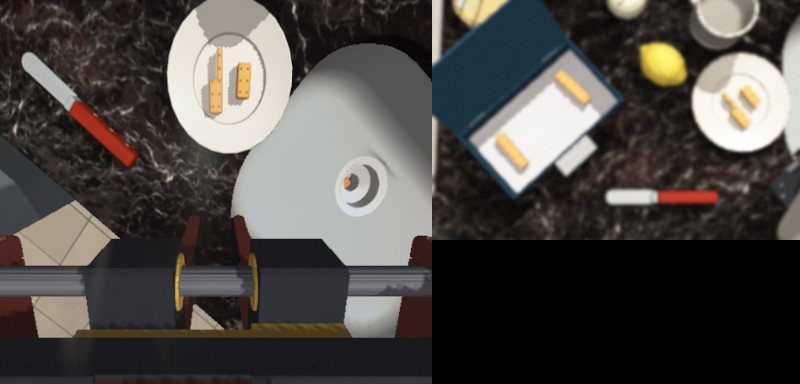

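Both broken bars lie flat on the plate at (216,85) and (243,82), and both whole bars are in the open tin. The knife is on the worktop and nothing else has moved, so I'm handing in.

```bash
python3 -c "
from bench import hand_in;print(hand_in())"
```

```text
the job is handed in; nothing more can be done
None
```

The job is handed in at about 30 s: the tin is pried wide open (lid at about 2.1 rad), the knife is back on the worktop, both broken bars lie flat on the plate, the whole bars are still in the tin, and the final pictures show the plate, mug, egg timer and lemon where they were.

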